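# Lever open the egg cooker

## Robot

A 6-joint arm with a two-finger parallel gripper is mounted at the origin on the work surface. World frame = base frame: x ahead of the robot, y to its left, z up, the work surface at z = 0. Lengths are in m, angles in rad, forces in N, time in s.
With the tool pointing down it reaches from about 0.15 to 0.775 m from the base axis. Payload 6.1 kg.
Tool frame: the origin (TCP) lies at the very end of the fingers, on their centre line; the grasp point (between the pads) lies 19 mm behind it; z points along the fingers, y is the line along which they close (so a half turn about z gives the same grasp; the last joint's range is limited). The gripper opens to 85 mm and grips with 20 to 120 N. Pads are 22 mm wide; open, the fingers measure 114 mm over their backs; the gripper's body (76 mm by 85 mm) begins 54 mm behind the grasp point. The pads swing forward as they close: fully open they stand 13 mm farther back than shut.
Start: joints at [-1.11, 0.126, -0.04, 1.405, 0, 1.571], TCP at [0.233, -0.47, 0.231] pointing down, gripper open.
Joint ranges: [-2.72, 2.72], [-0.95, 1.95], [-1.27, 1.35], [-1.78, 2.02], [-1.46, 1.47], [-3.14, 3.14]. Speed limits (rad/s): [2.39, 2.39, 3.01, 3.14, 3.14, 3.14].

## Interface

Orientations are given as a unit quaternion [w, x, y, z].
In Python, from workcell import manip, read_camera, camera_params, recognise, trace gives the robot as it stands.
- The arm moves only by the tool arm_command, never from a script. Its arguments are lists of equal length, an entry for each row: "fingers": the closure, from 0 (fully open) to 1 (shut); "dp": the shift along the tool's x, y, z as a fraction of full scale, a list of three; "rot": the turn, a rotation vector about the tool's x, y, z as a fraction of full scale, a list of three. A call has 1 to 8 rows; each row shifts and turns the commanded pose from where the row before left it, along the tool's axes as they then stand; what a row does not reach is not made up. Full scale, the value 1, is 0.4 m for a shift and pi rad for a turn. A row lasts 1/12 s, in which the tool goes at most 41.7 mm and 7.16 degrees, less where a joint would pass 70% of its speed; a pose out of reach is approached as far as the arm can. A call with a number of a shift or a turn outside -1 to 1 is refused whole. A call with a gripper value outside its range is refused whole. The fingers move at their own pace and stop on an object; the grip force is fixed at half the most. Time passes only in rows, so rows that do not move let the fingers close. It gives the time, the measured TCP pose, the force, the opening and the grip force at its end, in the units of the state.
- manip.observe(): the state, without advancing time (a new reading comes with each control period).
- read_camera(name): name is "scene" or "top" or "wrist"; returns the picture (400x640x3 uint8, red, green, blue); there is no depth.
- camera_params(name): a dict with "fovy" (degrees; the focal length in pixels is half the picture's height over the tangent of half this angle, whatever the lens; pixels are square), "cx", "cy" (the principal point, pixels), "k1" (the pictures are not rectified: a ray, as slopes to the right and down, at radius r is drawn at 1 + k1 r^2 times it, then the intrinsics apply), "rvec" (rotation vector, rad) and "tvec" (3), from world to camera coordinates, as OpenCV has them. Camera axes: x right, y down, z forward; pixel columns grow to the right and rows downward; lengths in m; the calibration is good to about 2 mm. A picture is of the moment at which its call begins: read the wrist's pose just before it. camera_params takes no time and is no camera call; for the wrist camera it gives the pose at the moment of the call.
- manip.hand_in(): hands the job in; it is judged then, once.
Trained networks look in the newest picture that a camera, given by its name, has taken for a name from the list of things; names that differ only in an ending like _2 or _b are one class to them, and where a whole thing is asked for, a point or a joint stands for the part that bears it (a point fixed in the world has none). Each returns a list of dicts, best first, with "score" (0 to 1); they miss things now and then, are a little off and sometimes report something else, mostly with a low value. They report only what shows in the picture. A call takes as long as a camera call. They do not tell look-alikes from the thing itself.
- recognise(camera, name): "point" ([x, y, z] in m, in world coordinates, good to about 4 mm: the middle of the surface that is visible of it).
- trace(camera, name): "pixels" (400x640 bool, what is visible of it).
The state is a dict: "clock": time; "joints": joint angles; "joint_vel": joint speeds; "joint_efforts": joint torques, N m; "tcp_pos": TCP position; "ee_rot": TCP orientation; "wrist_force": force on the tool from outside, world axes, zero at the start; "moment": the same for the moment, N m; "grip_width": finger opening in m; "grasp_force": force on a finger pad.
Only numpy, scipy, OpenCV 4.12 (cv2) and the standard library are available. Lean on these libraries where they do the work, as an engineer would, in place of code of your own. Each camera call takes 0.05 s, during which the arm holds its last target. There are 200 camera calls.

## Task

The egg cooker's hinged cover is shut and has no handle: slide the spatula out from under the walnut shelf by its blade until its handle is fully in the open, let go of it on the counter, and take it again by its handle. Push the blade into the notch under the cover's front edge and gently lever the cover up with it until it stands open at least 45 degrees, never touching the cover with the gripper. Then lay the spatula down flat on the counter and leave the cover standing open and all the other things where they are.

Things in the scene. Friction and masses are not known exactly. Their poses are not given: they have to be found in the camera images.
- cooker: mint plastic egg cooker, a fixed rounded box 136 mm deep (its x), 172 mm wide (y); walls 62 mm high, four eggs below 46 mm inside. Origin: centre of the underside; x points from the front (the side with the notch) to the hinge side, z up. A white dial sticks out 17 mm on its +y side.
- notch (a point): middle of the notch in the cooker's front wall: the opening is 80 mm wide (y) and 12 mm high, from 50 to 62 mm above the counter, closed above by the cover; this point is on the outer face of the front wall, 56 mm above the counter. Axes as the cooker.
- cover_hinge (a point): middle of the cover's hinge axis on the cooker's back top edge, 68 mm behind the cooker's centre, 62 mm above the counter (height of the closed cover's underside); the axis runs along the cooker's y.
- cover_edge (a point): middle of the front edge of the mint hinged cover, at its underside, 146 mm from the hinge axis. The cover is a 6 mm plate 176 mm wide (y) with a raised middle, 19 mm high in all; no handle; it overhangs the cooker's front wall by 10 mm and weighs 0.13 kg.
- cover (a joint): opening angle of the cooker's cover in rad: 0 shut, grows as the front edge rises, up to 1.7. A stiff hinge: the cover stays at the angle where it is left.
- shelf: low walnut shelf standing on the counter, fixed: board 170 mm deep (x) by 260 mm wide (y), underside 40 mm, top 56 mm above the counter, on two side panels 16 mm thick along its short sides; open at the front and back. Origin on the counter below its centre; the front edge is at x = -85 mm.
- spatula: spatula, 200 mm long, 0.14 kg: wooden handle 24 mm wide, 18 mm high from x = -110 to 0 mm; steel blade from x = 0 to 90 mm, 34 mm wide (last 20 mm: 30), 4 mm thick, at mid-height of the handle (7 to 11 mm up when lying). Origin on the underside where handle meets blade. It starts on the counter, handle under the shelf, 50 to 65 mm of blade sticking out at the front.
- handle_mid (a point): middle of the spatula's handle, 9 mm above its underside. x points to the blade.
- blade_tip (a point): middle of the end of the spatula's blade, 145 mm from handle_mid.
- eggcup_a: light stoneware egg cup, 52 mm wide, 60 mm high, standing on the shelf; origin under its centre
- eggcup_b: dark stoneware egg cup, same size, standing on the shelf; origin under its centre
- bowl: white bowl, 90 mm wide, 45 mm high; origin under its centre
- salt_jar: stoneware salt jar, 52 mm wide, 75 mm high; origin under its centre
- mug: grey stoneware mug, 76 mm wide, 88 mm high; origin under its centre
- spoon: wooden-handled steel spoon, 150 mm long, lying on the counter
- butter_dish: stoneware butter dish with a knob, 80 x 120 mm, 55 mm high; origin under its centre
Not all that is in view belongs to the job. Several things have the shape of the spatula; the one meant has the colours described above.

How it is judged:
On the way, in this order (a step that is already met when the one before it is completed fails the run):
1. the spatula lies on the counter, let go, its handle drawn out from under the shelf (x of handle_mid in the frame of shelf below -0.12 m and height (world z) of handle_mid below 0.02 m and contact force between the fingers and spatula below 0.05 N), for 0.1 s.
2. held by its handle, the spatula lifts the cover past about 30 degrees (value of joint cover above 0.5 rad and contact force between spatula and cover above 0.1 N and distance between the grasp point and handle_mid below 0.065 m), for 0.1 s.
At the end, for the whole second after the job is handed in: The cover stands still, open more than 0.75 rad (43 degrees); the spatula lies flat on the counter at rest (handle middle and blade tip both lower than 20 mm), not touching the cover (value of joint cover above 0.75 rad and velocity of joint cover below 0.05 rad/s and height (world z) of each of handle_mid, blade_tip below 0.02 m and linear speed of spatula below 0.02 m/s and contact force between spatula and cover below 0.05 N).
It fails at once if the gripper or arm touches the cover (contact force between any of the fingers, the arm and cover above 0.5 N).
It fails at once if the spatula presses on the cover with more than 25 N (contact force between spatula and cover above 25 N).
It fails at once if another thing is moved more than 30 mm (distance of any of eggcup_a, eggcup_b, bowl, salt_jar, mug, spoon, butter_dish from where it was at the start of the episode above 0.03 m).
It also fails if it takes over 58 s, if anything falls off the work surface, if the arm or the gripper's body presses on something with over 40 N, if the wrist force passes 120 N, or if a joint passes its speed limit or range.

## Working session

There is one attempt and no reset: what is moved stays moved. The work goes in short steps, Python scripts to look and compute and a tool call to move; the robot and the scene stay as the last step left them, time stands still between calls to the robot, and variables do not carry over. Pictures are saved under pics/ and viewed, at most 10 in all, crops included, and the job is handed in when it is done.

Besides the shell and the picture viewer there is one more tool, called in YAML: its name, and indented under it one key for each argument. arm_command: Moves the arm, as the interface text tells. Its arguments: {"type":"object","properties":{"fingers":{"type":"array","items":{"type":"number"}},"dp":{"type":"array","items":{"type":"array","items":{"type":"number"}}},"rot":{"type":"array","items":{"type":"array","items":{"type":"number"}}}},"required":["fingers","dp","rot"]}

```bash
mkdir -p pics; ls
cat > h.py <<'E'
import numpy as np, cv2
from scipy.spatial.transform import Rotation as R
from workcell import manip, read_camera, camera_params, recognise, trace
def cam(name):
    p=camera_params(name); f=200/np.tan(np.radians(p['fovy'])/2)
    return p,f,R.from_rotvec(p['rvec']).as_matrix(),np.array(p['tvec'])
def proj(P,name,c=None):
    p,f,M,t=c or cam(name); q=np.atleast_2d(P)@M.T+t; s=q[:,:2]/q[:,2:]
    s=s*(1+p['k1']*(s**2).sum(1,keepdims=True)); return s*f+[p['cx'],p['cy']]
def unproj(uv,z,name,c=None):
    p,f,M,t=c or cam(name); d=(np.atleast_2d(uv)-[p['cx'],p['cy']])/f; s=d.copy()
    for _ in range(20): s=d/(1+p['k1']*(s**2).sum(1,keepdims=True))
    r=np.c_[s,np.ones(len(s))]@M; o=-M.T@t
    return o+r*((z-o[2])/r[:,2])[:,None]
def save(name,fn,box=None,k=1):
    im=read_camera(name)[:,:,::-1]
    if box: im=im[box[1]:box[3],box[0]:box[2]]
    cv2.imwrite('pics/'+fn,cv2.resize(im,None,fx=k,fy=k,interpolation=cv2.INTER_CUBIC))
E
python3 - <<'E'
from h import *
save('top','top0.png',k=1.25); save('scene','scene0.png',k=1.25)
for n in ['cooker','cover','shelf','spatula']:
  for c in ['top','scene']:
    for r in recognise(c,n)[:5]: print(n,c,np.round(r['point'],3),round(r['score'],2))
print(manip.observe())
for c in ['top','scene']: print(camera_params(c))
E
```

```text
pics
cooker top [ 0.549 -0.253  0.08 ] 0.79
cooker top [0.609 0.229 0.008] 0.56
cooker scene [ 0.581 -0.271  0.082] 0.65
cover top [ 0.541 -0.249  0.08 ] 0.72
cover scene [ 0.565 -0.267  0.079] 0.91
shelf top [0.567 0.329 0.058] 0.75
spatula top [0.405 0.009 0.007] 0.84
spatula top [0.611 0.232 0.014] 0.64
spatula scene [0.61 0.24 0.01] 0.64
spatula scene [ 0.424 -0.004  0.011] 0.62
spatula scene [ 0.581 -0.267  0.083] 0.19
{'clock': 0.5, 'joints': array([-1.11001897e+00,  1.25828282e-01, -3.96754977e-02,  1.40537631e+00,
        4.91479049e-06,  1.57077717e+00]), 'joint_vel': array([-0.00087776, -0.00138874,  0.00040064,  0.00174153,  0.00128567,
       -0.00195201]), 'joint_efforts': array([ 4.08970218e-04, -4.35290480e+01,  3.52824712e+01,  2.14098909e-03,
        4.40132726e-05,  1.92622622e-06]), 'tcp_pos': array([ 0.23342361, -0.47021323,  0.23124508]), 'ee_rot': array([-4.13377998e-05,  9.73575523e-01,  2.28365277e-01, -7.17142150e-06]), 'wrist_force': array([ 0.1237457 , -0.63624682,  0.84102677]), 'moment': array([-0.05277871, -0.04978481, -0.02701484]), 'grasp_force': 0.0, 'grip_width': 0.08504294923051116}
{'fovy': 56.368929940044445, 'cx': 318.6305261900407, 'cy': 200.23232058524135, 'k1': -0.04436239776607099, 'rvec': array([ 2.13896109, -2.15457699,  0.19342862]), 'tvec': array([0.04103616, 0.57204756, 0.89394284])}
{'fovy': 51.1354953592598, 'cx': 316.39930183085477, 'cy': 199.2737606838444, 'k1': -0.08547616807655262, 'rvec': array([ 2.20974002,  0.89850374, -0.37203632]), 'tvec': array([-0.44276687, -0.19675956,  1.24226664])}
```

View pics/top0.png

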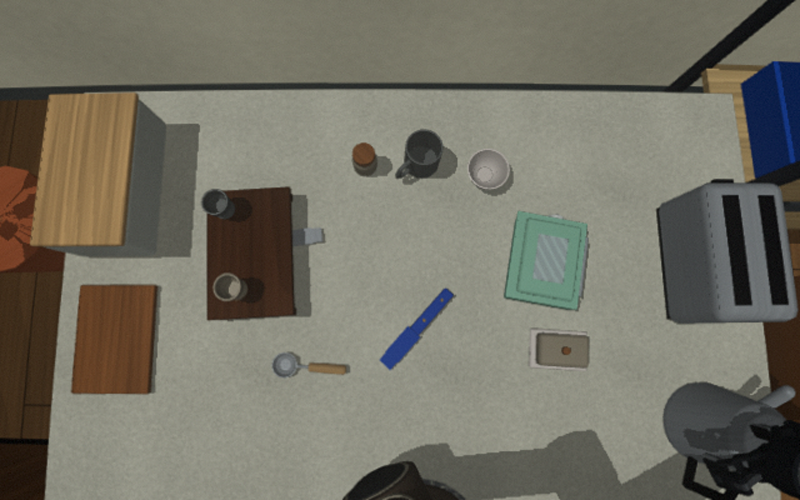

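View pics/scene0.png

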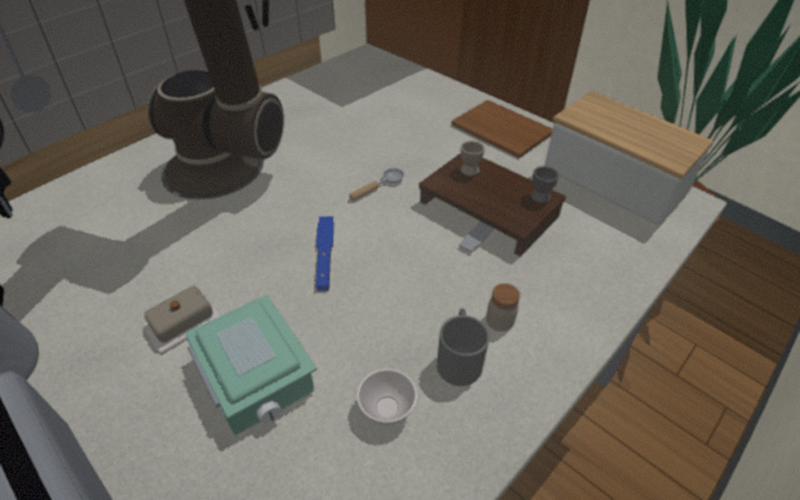

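The things shaped like a spatula, in the 800×500 top picture:
- **Blue spatula** at (415,330): blue all over, lying in the open, so it's a look-alike.
- **Steel blade** at (310,237): sticks out from the shelf's front edge, so it fits the description.

The cooker's dial is at about (555,216), on the far side. Its notch therefore faces left (+y), towards the shelf. I'll confirm with one enlarged crop and fit the poses.

```bash
cat > m.py <<'E'
from h import *
def rect(name,z,near,camn='top'):
    best=None
    for r in trace(camn,name):
        v,u=np.nonzero(r['pixels']); P=unproj(np.c_[u,v],z,camn)[:,:2]
        if best is None or np.linalg.norm(P.mean(0)-near)<np.linalg.norm(best.mean(0)-near): best=P
    c,s,a=cv2.minAreaRect((best*1000).astype(np.float32)); b=cv2.boxPoints((c,s,a))
    return np.array(c)/1000,np.array(s),a,b/1000
E
python3 - <<'E'
from m import *
read_camera('top');
res={}
for n,z,near in [('spatula',.011,(.61,.23)),('shelf',.056,(.567,.329)),('cover',.068,(.545,-.25)),('cooker',.062,(.545,-.25))]:
    c,s,a,b=rect(n,z,np.array(near)); res[n]=(b,z); print(n,c.round(4),s.round(1),round(a,1),b.round(3).tolist())
im=read_camera('top')[:,:,::-1].copy(); im=cv2.resize(im,None,fx=3,fy=3,interpolation=cv2.INTER_CUBIC)
for n,(b,z) in res.items():
    q=proj(np.c_[b,np.full(4,z)],'top')*3+1; cv2.polylines(im,[q.round().astype(int)],True,(0,0,255),1)
cv2.imwrite('pics/crop1.png',np.hstack([im[480:780,690:1000][:,:300],im[470:770,1190:1490]])[:, :])
E
```

```text
spatula [0.6104 0.2275] [32.6 58.9] 9.3 [[0.5899999737739563, 0.2540000081062317], [0.5989999771118164, 0.19599999487400055], [0.6309999823570251, 0.20100000500679016], [0.621999979019165, 0.2590000033378601]]
shelf [0.5695 0.3326] [260.2 173.2] 3.2 [[0.4350000023841858, 0.41200000047683716], [0.4440000057220459, 0.23899999260902405], [0.7039999961853027, 0.2529999911785126], [0.6949999928474426, 0.4259999990463257]]
cover [ 0.5473 -0.258 ] [151.6 179.6] 78.3 [[0.4440000057220459, -0.3140000104904175], [0.6200000047683716, -0.3499999940395355], [0.6510000228881836, -0.20200000703334808], [0.4749999940395355, -0.16599999368190765]]
cooker [ 0.5515 -0.2593] [155.5 189.8] 78.9 [[0.4429999887943268, -0.31700000166893005], [0.6299999952316284, -0.3540000021457672], [0.6600000262260437, -0.20100000500679016], [0.4729999899864197, -0.16500000655651093]]
```

View pics/crop1.png

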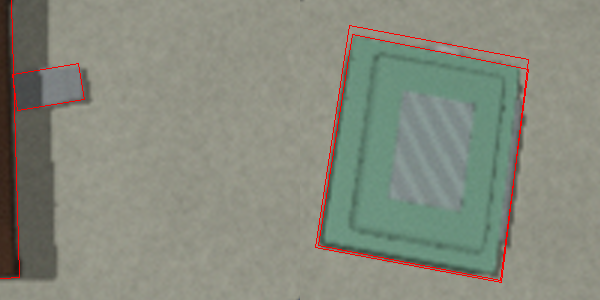

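The crop confirms it: a grey steel blade at (50,88) comes out from under the walnut shelf, and the cover outline fits at 152×180 mm. I'll add a helper that gives move deltas in tool axes.

```bash
cat > g.py <<'E'
from h import *
def d(p,psi=None,pitch=0):
    s=manip.observe(); T=R.from_quat(np.roll(s['ee_rot'],-1)); v=T.inv().apply(np.array(p)-s['tcp_pos'])/.4
    print('t',round(s['clock'],2),'dp total',v.round(4),'rows',np.ceil(np.linalg.norm(v)*.4/.04),'F',s['wrist_force'].round(1),'w',round(s['grip_width'],4),'g',round(s['grasp_force'],1))
    if psi is not None:
        a=np.radians(psi); G=R.from_matrix(np.array([[np.cos(a),np.sin(a),0],[np.sin(a),-np.cos(a),0],[0,0,-1]]))
        print('rot total',((T.inv()*G).as_rotvec()/np.pi).round(4))
E
python3 -c "
from g import *
d([.6105,.226,.20],98.9)"
```

```text
t 0.8 dp total [ 1.6183 -1.1399  0.0782] rows 20.0 F [0.1 0.1 0.2] w 0.0853 g 0.0
rot total [ 0.      0.     -0.4028]
```

arm_command:
  fingers: [0, 0, 0, 0, 0, 0, 0, 0]
  dp:
    - [0.08, -0.056, 0]
    - [0.08, -0.056, 0]
    - [0.08, -0.056, 0]
    - [0.08, -0.056, 0]
    - [0.08, -0.056, 0]
    - [0.08, -0.056, 0]
    - [0.08, -0.056, 0]
    - [0.08, -0.056, 0]
  rot:
    - [0, 0, 0]
    - [0, 0, 0]
    - [0, 0, 0]
    - [0, 0, 0]
    - [0, 0, 0]
    - [0, 0, 0]
    - [0, 0, 0]
    - [0, 0, 0]

```text
clock: 1.47
tcp_pos: [0.3835, -0.1941, 0.2316]
ee_rot: [0.0, 0.974, 0.228, 0.0]
wrist_force: [1.4, -1.2, -0.1]
grip_width: 0.0851
grasp_force: 0.0
```

arm_command:
  fingers: [0, 0, 0, 0, 0, 0, 0, 0]
  dp:
    - [0.08, -0.056, 0]
    - [0.08, -0.056, 0]
    - [0.08, -0.056, 0]
    - [0.08, -0.056, 0]
    - [0.08, -0.056, 0]
    - [0.08, -0.056, 0]
    - [0.08, -0.056, 0]
    - [0.08, -0.056, 0]
  rot:
    - [0, 0, 0]
    - [0, 0, 0]
    - [0, 0, 0]
    - [0, 0, 0]
    - [0, 0, 0]
    - [0, 0, 0]
    - [0, 0, 0]
    - [0, 0, 0]

```text
clock: 2.13
tcp_pos: [0.5333, 0.0805, 0.2314]
ee_rot: [0.0, 0.974, 0.229, 0.0]
wrist_force: [0.5, -0.7, -0.8]
grip_width: 0.0853
grasp_force: 0.0
```

arm_command:
  fingers: [0, 0, 0, 0, 0, 0, 0, 0]
  dp:
    - [0, 0, 0]
    - [0, 0, 0]
    - [0, 0, 0]
    - [0, 0, 0]
    - [0, 0, 0]
    - [0, 0, 0]
    - [0, 0, 0]
    - [0, 0, 0]
  rot:
    - [0, 0, -0.039]
    - [0, 0, -0.039]
    - [0, 0, -0.039]
    - [0, 0, -0.039]
    - [0, 0, -0.039]
    - [0, 0, -0.039]
    - [0, 0, -0.039]
    - [0, 0, -0.039]

```text
clock: 2.8
tcp_pos: [0.5327, 0.0785, 0.2313]
ee_rot: [-0.0, 0.749, 0.662, -0.0]
wrist_force: [-0.3, 0.7, -0.9]
grip_width: 0.0854
grasp_force: 0.0
```

```bash
python3 -c "
from g import *
d([.6105,.226,.10],98.9)"
```

```text
t 2.8 dp total [0.39   0.1476 0.3282] rows 6.0 F [-0.3  0.7 -0.9] w 0.0854 g 0.0
rot total [-0.      0.     -0.0888]
```

arm_command:
  fingers: [0, 0, 0, 0]
  dp:
    - [0, 0, 0.08]
    - [0, 0, 0.08]
    - [0, 0, 0.08]
    - [0, 0, 0.088]
  rot:
    - [0, 0, -0.0296]
    - [0, 0, -0.0296]
    - [0, 0, -0.0296]
    - [0, 0, 0]

```text
clock: 3.13
tcp_pos: [0.5331, 0.0785, 0.0996]
ee_rot: [0.001, 0.651, 0.759, 0.001]
wrist_force: [0.9, 0.1, 0.6]
grip_width: 0.0853
grasp_force: 0.0
```

```bash
python3 -c "
from g import *
d([.6105,.226,.10],98.9)"
```

```text
t 3.13 dp total [ 0.3349  0.2475 -0.0006] rows 5.0 F [0.9 0.1 0.6] w 0.0853 g 0.0
rot total [ 0.0006  0.     -0.0007]
```

arm_command:
  fingers: [0, 0, 0, 0, 0, 0]
  dp:
    - [0.067, 0.0495, 0]
    - [0.067, 0.0495, 0]
    - [0.067, 0.0495, 0]
    - [0.067, 0.0495, 0]
    - [0.067, 0.0495, 0]
    - [0, 0, 0]
  rot:
    - [0, 0, 0]
    - [0, 0, 0]
    - [0, 0, 0]
    - [0, 0, 0]
    - [0, 0, 0]
    - [0, 0, 0]

```text
clock: 3.63
tcp_pos: [0.6127, 0.2305, 0.0991]
ee_rot: [-0.0, 0.651, 0.759, 0.001]
wrist_force: [-0.3, -0.3, 0.1]
grip_width: 0.0856
grasp_force: 0.0
```

```bash
python3 -c "
from g import *
d([.6105,.226,.002],98.9)
from m import *
save('wrist','wrist1.png')
for r in trace('wrist','spatula'): 
  v,u=np.nonzero(r['pixels']); P=unproj(np.c_[u,v],.011,'wrist')[:,:2]; c,s,a=cv2.minAreaRect((P*1000).astype(np.float32)); print(r['score'],c,s,a,(cv2.boxPoints((c,s,a))/1000).round(4).tolist())"
```

```text
t 3.63 dp total [-0.0106 -0.0076  0.2428] rows 3.0 F [-0.3 -0.3  0.1] w 0.0856 g 0.0
rot total [ 0.0004 -0.0006 -0.0008]
0.78 (609.4798583984375, 216.11248779296875) (33.811824798583984, 44.17951202392578) 7.181158065795898 [[0.589900016784668, 0.23589999973773956], [0.5954999923706055, 0.19210000336170197], [0.6290000081062317, 0.19629999995231628], [0.6234999895095825, 0.24009999632835388]]
0.64 (368.4587097167969, 44.07904815673828) (42.64039993286133, 37.04852294921875) 54.98255920410156 [[0.3411000072956085, 0.03720000013709068], [0.37139999866485596, 0.01600000075995922], [0.39590001106262207, 0.05090000107884407], [0.36550000309944153, 0.0722000002861023]]
```

View pics/wrist1.png

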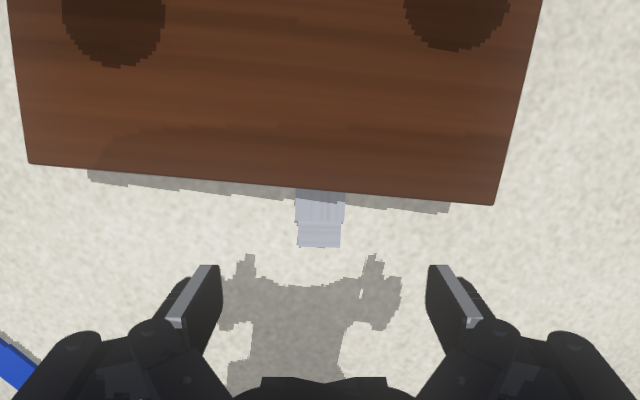

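The wrist picture shows the steel blade at (320,220). It lies between the open fingers and is lined up with the tool, so I'll go down onto it.

arm_command:
  fingers: [0, 0, 0, 0, 0]
  dp:
    - [-0.017, -0.009, 0.05]
    - [0, 0, 0.08]
    - [0, 0, 0.07]
    - [0, 0, 0.04]
    - [0, 0, 0]
  rot:
    - [0, 0, 0]
    - [0, 0, 0]
    - [0, 0, 0]
    - [0, 0, 0]
    - [0, 0, 0]

```text
clock: 4.15
tcp_pos: [0.6048, 0.216, -0.0]
ee_rot: [-0.002, 0.653, 0.757, -0.003]
wrist_force: [-0.8, -0.5, -0.4]
grip_width: 0.0853
grasp_force: 0.0
```

arm_command:
  fingers: [0.4, 0.7, 1, 1, 1, 1, 1, 1]
  dp:
    - [0, 0, 0]
    - [0, 0, 0]
    - [0, 0, 0]
    - [0, 0, 0]
    - [0, 0, 0]
    - [0, 0, 0]
    - [0, 0, 0]
    - [0, 0, 0]
  rot:
    - [0, 0, 0]
    - [0, 0, 0]
    - [0, 0, 0]
    - [0, 0, 0]
    - [0, 0, 0]
    - [0, 0, 0]
    - [0, 0, 0]
    - [0, 0, 0]

```text
clock: 4.82
tcp_pos: [0.6087, 0.2185, 0.0046]
ee_rot: [0.0, 0.653, 0.758, 0.001]
wrist_force: [1.3, 0.1, 1.0]
grip_width: 0.0304
grasp_force: 59.3
```

arm_command:
  fingers: [1, 1, 1, 1, 1, 1, 1, 1]
  dp:
    - [-0.02, 0, 0]
    - [-0.04, 0, 0]
    - [-0.05, 0, 0]
    - [-0.05, 0, 0]
    - [-0.05, 0, 0]
    - [-0.05, 0, 0]
    - [-0.05, 0, 0]
    - [-0.05, 0, 0]
  rot:
    - [0, 0, 0]
    - [0, 0, 0]
    - [0, 0, 0]
    - [0, 0, 0]
    - [0, 0, 0]
    - [0, 0, 0]
    - [0, 0, 0]
    - [0, 0, 0]

```text
clock: 5.48
tcp_pos: [0.629, 0.074, 0.0039]
ee_rot: [-0.001, 0.653, 0.758, -0.0]
wrist_force: [-0.4, 2.0, 0.5]
grip_width: 0.0302
grasp_force: 59.2
```

arm_command:
  fingers: [1, 1, 1, 1, 1]
  dp:
    - [-0.05, 0, 0]
    - [-0.05, 0, 0]
    - [-0.03, 0, 0]
    - [0, 0, 0]
    - [0, 0, 0]
  rot:
    - [0, 0, 0]
    - [0, 0, 0]
    - [0, 0, 0]
    - [0, 0, 0]
    - [0, 0, 0]

```text
clock: 5.9
tcp_pos: [0.637, 0.0233, 0.004]
ee_rot: [0.0, 0.653, 0.757, -0.0]
wrist_force: [0.1, -1.6, 1.5]
grip_width: 0.0304
grasp_force: 59.3
```

```bash
cat > sp.py <<'E'
from m import *
def spat(near):
    read_camera('top'); c,s,a,b=rect('spatula',.012,np.array(near)); print('spat',c.round(4),s.round(1),b.round(4).tolist())
    return b
E
python3 -c "
from g import *; from sp import *
d([.64,.03,.1],98.9); spat((.63,.1)); save('top','top2.png',(150,100,400,300),3)"
```

```text
t 5.9 dp total [ 0.0154  0.0097 -0.2401] rows 3.0 F [ 0.1 -1.6  1.5] w 0.0304 g 59.3
rot total [-0.0002  0.0002 -0.0026]
spat [0.6266 0.1407] [ 32.5 123.9] [[0.6072999835014343, 0.20180000364780426], [0.6134999990463257, 0.07800000160932541], [0.6459000110626221, 0.07959999889135361], [0.6398000121116638, 0.20340000092983246]]
```

View pics/top2.png

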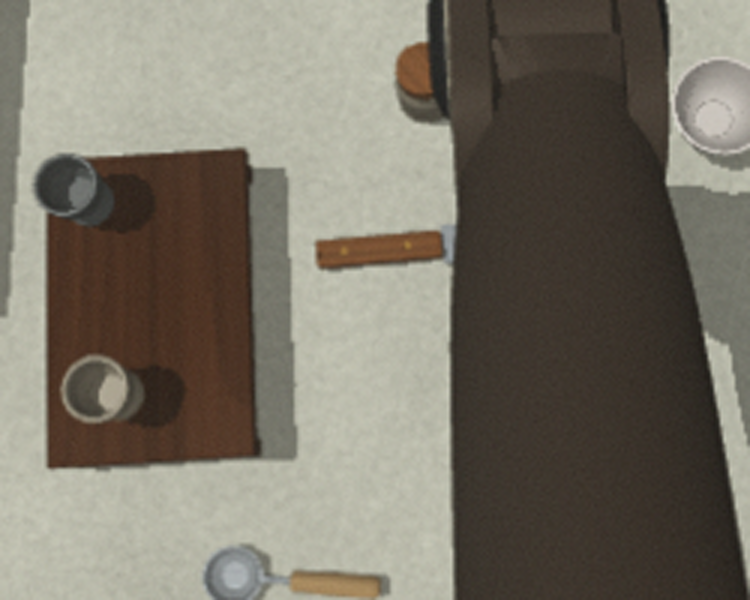

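The whole handle is in the open: in the crop it runs from (318,253) to (443,246), clear of the shelf's edge at x=250. I'll let go and lift. I open the fingers only part way because the mug is close.

arm_command:
  fingers: [0.4, 0.4, 0.4, 0.4, 0.4, 0.4, 0.4, 0.4]
  dp:
    - [0, 0, 0]
    - [0, 0, 0]
    - [0, 0, 0]
    - [0, 0, 0]
    - [0, 0, -0.05]
    - [0, 0, -0.08]
    - [0, 0, -0.08]
    - [0, 0, 0]
  rot:
    - [0, 0, 0]
    - [0, 0, 0]
    - [0, 0, 0]
    - [0, 0, 0]
    - [0, 0, 0]
    - [0, 0, 0]
    - [0, 0, 0]
    - [0, 0, 0]

```text
clock: 6.72
tcp_pos: [0.6405, 0.025, 0.095]
ee_rot: [0.003, 0.652, 0.758, 0.003]
wrist_force: [0.3, -0.0, 1.0]
grip_width: 0.0512
grasp_force: 0.0
```

```bash
python3 -c "
from g import *; from sp import *
d([.64,.03,.1],98.9)
c=cam('wrist')
read_camera('wrist')
for r in trace('wrist','spatula'):
  v,u=np.nonzero(r['pixels']); P=unproj(np.c_[u,v],.014,'wrist',c)[:,:2]; b=cv2.minAreaRect((P*1000).astype(np.float32)); print(r['score'],len(u),b,(cv2.boxPoints(b)/1000).round(4).tolist())
for n in ['mug','salt_jar']:
  for r in recognise('top',n): print(n,r['point'],r['score'])"
```

```text
t 6.72 dp total [ 0.0125  0.0008 -0.0125] rows 1.0 F [ 0.3 -0.   1. ] w 0.0512 g 0.0
rot total [ 0.003   0.0003 -0.0019]
0.8 6402 ((455.70050048828125, -25.877593994140625), (38.40650939941406, 110.31380462646484), 47.96332550048828) [[0.4018999934196472, -0.0031999999191612005], [0.4837999939918518, -0.0771000012755394], [0.5095000267028809, -0.048500001430511475], [0.4275999963283539, 0.025299999862909317]]
0.61 11026 ((631.9329223632812, 77.90684509277344), (33.81922912597656, 143.09608459472656), 5.420943260192871) [[0.608299970626831, 0.14749999344348907], [0.6219000220298767, 0.005100000184029341], [0.6554999947547913, 0.008299999870359898], [0.6420000195503235, 0.15070000290870667]]
salt_jar [0.758, 0.1123, 0.0721] 0.67
salt_jar [0.3409, 0.2529, 0.0124] 0.53
```

```bash
python3 -c "
from g import *
d([.6285,.1295,.003],94.6)"
```

```text
t 6.92 dp total [0.262  0.019  0.2105] rows 4.0 F [-0.2  0.5 -0.1] w 0.0513 g 0.0
rot total [-0.0004 -0.0001  0.022 ]
```

arm_command:
  fingers: [0.3, 0.3, 0.3, 0.3, 0.3]
  dp:
    - [0.066, 0.005, 0]
    - [0.066, 0.005, 0]
    - [0.066, 0.005, 0]
    - [0.065, 0.004, 0]
    - [0, 0, 0]
  rot:
    - [0, 0, 0]
    - [0, 0, 0]
    - [0, 0, 0]
    - [0, 0, 0]
    - [0, 0, 0.022]

```text
clock: 7.33
tcp_pos: [0.6276, 0.1337, 0.086]
ee_rot: [-0.002, 0.677, 0.736, -0.001]
wrist_force: [0.3, -0.3, 0.3]
grip_width: 0.0601
grasp_force: 0.0
```

```bash
python3 -c "
from g import *
c=cam('wrist'); save('wrist','wrist2.png')
d([.6285,.1295,.003],94.6)
for r in trace('wrist','spatula'):
  v,u=np.nonzero(r['pixels']); P=unproj(np.c_[u,v],.016,'wrist',c)[:,:2]; b=cv2.minAreaRect((P*1000).astype(np.float32)); print(r['score'],len(u),b,(cv2.boxPoints(b)/1000).round(4).tolist())"
```

```text
t 7.38 dp total [-0.0064  0.0021  0.2074] rows 3.0 F [-0.5 -0.4 -0.9] w 0.0599 g 0.0
rot total [-0.001   0.     -0.0009]
0.73 3461 ((416.53997802734375, 15.963382720947266), (42.622230529785156, 75.15867614746094), 49.414024353027344) [[0.374099999666214, 0.02419999986886978], [0.4311999976634979, -0.024700000882148743], [0.45890000462532043, 0.007699999958276749], [0.4018999934196472, 0.05660000070929527]]
0.55 11371 ((628.9635009765625, 108.49952697753906), (34.25294494628906, 194.26686096191406), 5.441982269287109) [[0.6026999950408936, 0.20360000431537628], [0.6211000084877014, 0.010200000368058681], [0.6552000045776367, 0.013399999588727951], [0.6367999911308289, 0.20679999887943268]]
```

View pics/wrist2.png

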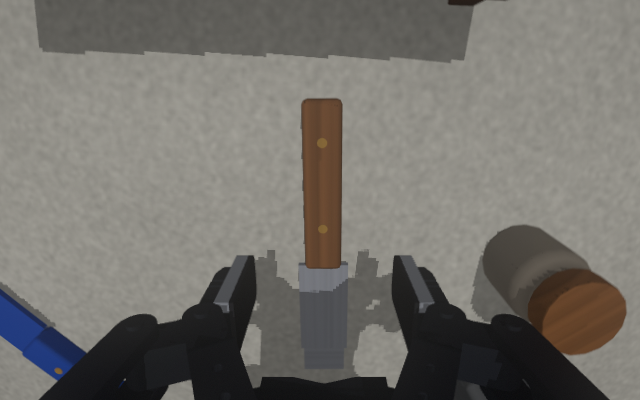

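The wrist picture shows the wooden handle from (322,100) to (322,268), lined up between the fingers, so I'll go straight down and grip.

arm_command:
  fingers: [0.3, 0.3, 0.3, 0.3, 0.3]
  dp:
    - [0, -0.002, 0.07]
    - [0, 0, 0.07]
    - [0, 0, 0.04]
    - [0, 0, 0.024]
    - [0, 0, 0]
  rot:
    - [0, 0, 0]
    - [0, 0, 0]
    - [0, 0, 0]
    - [0, 0, 0]
    - [0, 0, 0]

```text
clock: 7.85
tcp_pos: [0.6262, 0.1285, 0.0031]
ee_rot: [-0.002, 0.678, 0.735, -0.002]
wrist_force: [-0.1, -0.4, -0.5]
grip_width: 0.0595
grasp_force: 0.0
```

arm_command:
  fingers: [0.6, 1, 1, 1, 1, 1, 1]
  dp:
    - [0, 0, 0]
    - [0, 0, 0]
    - [0, 0, 0]
    - [0, 0, 0]
    - [0, 0, 0]
    - [0, 0, 0]
    - [0, 0, 0]
  rot:
    - [0, 0, 0]
    - [0, 0, 0]
    - [0, 0, 0]
    - [0, 0, 0]
    - [0, 0, 0]
    - [0, 0, 0]
    - [0, 0, 0]

```text
clock: 8.43
tcp_pos: [0.6295, 0.1298, 0.0083]
ee_rot: [0.001, 0.678, 0.735, 0.001]
wrist_force: [-0.4, -1.1, 6.5]
grip_width: 0.022
grasp_force: 60.7
```

arm_command:
  fingers: [1, 1, 1, 1, 1, 1, 1]
  dp:
    - [0, 0, -0.02]
    - [0, 0, -0.06]
    - [0, 0, -0.08]
    - [0, 0, -0.08]
    - [0, 0, -0.04]
    - [0, 0, 0]
    - [0, 0, 0]
  rot:
    - [0, 0, 0]
    - [0, 0, 0.023]
    - [0, 0, 0.023]
    - [0, 0, 0.023]
    - [0, 0, 0.022]
    - [0, 0, 0]
    - [0, 0, 0]

```text
clock: 9.02
tcp_pos: [0.6288, 0.1299, 0.1196]
ee_rot: [0.0, 0.776, 0.631, 0.001]
wrist_force: [0.4, -0.0, -3.0]
grip_width: 0.0222
grasp_force: 59.9
```

```bash
python3 -c "
from g import *
d([.593,-.03,.12],78.3)
print(manip.observe()['tcp_pos'])
for n in ['bowl','mug']:
  for r in recognise('scene',n): print(n,r['point'],r['score'])"
```

```text
t 9.02 dp total [-0.4095 -0.0067 -0.0014] rows 5.0 F [ 0.4 -0.  -3. ] w 0.0222 g 59.9
rot total [ 0.0006 -0.0003 -0.    ]
[0.62884829 0.12985605 0.11960254]
bowl [0.7379, -0.1426, 0.0216] 0.63
mug [0.7743, -0.0166, 0.0557] 0.63
```

arm_command:
  fingers: [1, 1, 1, 1, 1, 1, 1, 1]
  dp:
    - [-0.05, -0.001, 0]
    - [-0.06, -0.001, 0]
    - [-0.07, -0.001, 0]
    - [-0.07, -0.001, 0]
    - [-0.07, -0.001, 0]
    - [-0.06, -0.001, 0]
    - [-0.03, 0, 0]
    - [0, 0, 0]
  rot:
    - [0, 0, 0]
    - [0, 0, 0]
    - [0, 0, 0]
    - [0, 0, 0]
    - [0, 0, 0]
    - [0, 0, 0]
    - [0, 0, 0]
    - [0, 0, 0]

```text
clock: 9.78
tcp_pos: [0.591, -0.0325, 0.1169]
ee_rot: [-0.001, 0.777, 0.63, -0.001]
wrist_force: [0.3, 0.6, -1.8]
grip_width: 0.0217
grasp_force: 59.8
```

arm_command:
  fingers: [1, 1, 1]
  dp:
    - [0, 0, 0]
    - [0, 0, 0]
    - [0, 0, 0]
  rot:
    - [0, 0, 0]
    - [0, 0, 0]
    - [0, 0, 0]

```text
clock: 10.03
tcp_pos: [0.5925, -0.0293, 0.118]
ee_rot: [-0.0, 0.776, 0.631, -0.0]
wrist_force: [0.1, -0.3, -0.8]
grip_width: 0.0223
grasp_force: 59.8
```

Run:
```python
from g import *
d([.593,-.03,.12],78.3)
A=[]
for i in range(3):
  A.append(manip.observe()['tcp_pos']); c=cam('wrist'); im=read_camera('wrist')
print(np.array(A).round(4).tolist())
cv2.imwrite('pics/w3.png',im[:,:,::-1])
for r in trace('wrist','spatula')[:3]:
  v,u=np.nonzero(r['pixels']); print('w',r['score'],len(u),u.min(),u.max(),v.min(),v.max())
im=read_camera('scene')
out=[]
for r in trace('scene','spatula')[:3]:
  v,u=np.nonzero(r['pixels']); print('s',r['score'],len(u),u.min(),u.max(),v.min(),v.max())
k=cv2.resize(im[200:350,120:360],None,fx=3,fy=3,interpolation=cv2.INTER_CUBIC)[:,:,::-1]
cv2.imwrite('pics/s3.png',k)
```

```text
t 10.03 dp total [-0.0016  0.0015 -0.005 ] rows 1.0 F [ 0.1 -0.3 -0.8] w 0.0223 g 59.8
rot total [-0.0002 -0.0001 -0.0001]
[[0.5925, -0.0293, 0.118], [0.5926, -0.0293, 0.1181], [0.5926, -0.0293, 0.1183]]
w 0.71 9203 0 217 131 276
w 0.7 16695 289 359 95 381
s 0.71 911 241 329 194 242
s 0.58 612 253 266 173 224
```

View pics/s3.png

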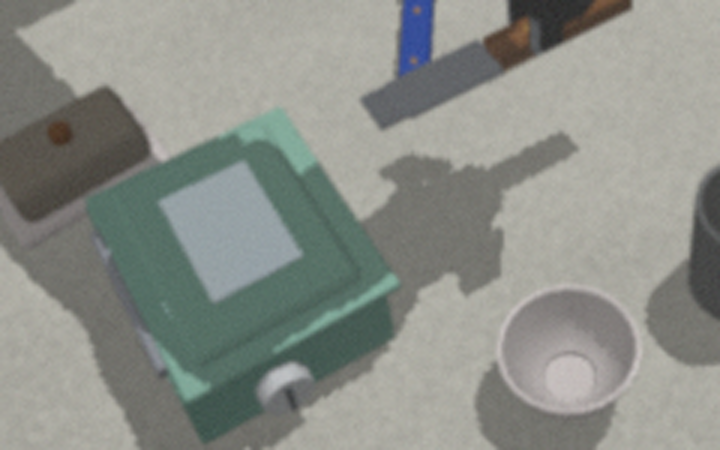

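View pics/w3.png

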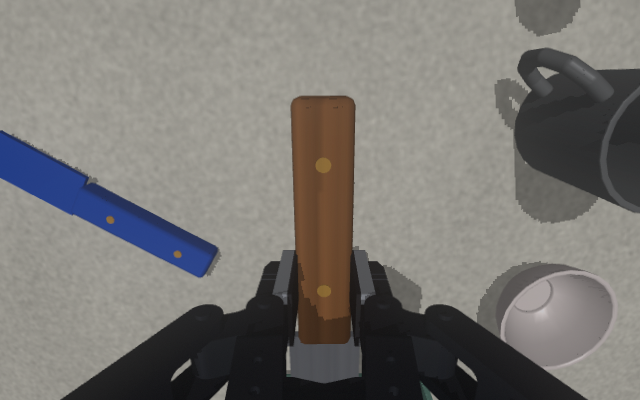

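The scene crop shows the spatula held level, blade tip corners at crop (361,99) and (381,129). The cover's front edge runs from (280,108) to (398,284), facing the spatula. The wrist picture shows the handle in line between the pads. Next I'll fit the spatula's pose in the hand.

```bash
cat > fit.py <<'E'
from h import *
from scipy.optimize import least_squares
tcp=np.array([.5926,-.0293,.1182]); a=np.radians(78.3)
X=-np.array([np.cos(a),np.sin(a),0]); Y=np.cross([0,0,1],X); 
cw,cs=cam('wrist'),cam('scene')
pts_w=np.array([[-110,-12,18],[-110,12,18],[0,-12,18],[0,12,18]])/1e3; uv_w=np.array([[291,99],[355,99],[299,344],[351,344]])
pts_s=np.array([[90,-15,9],[90,15,9],[0,-17,9],[0,17,9]])/1e3; uv_s=np.array([[240.3,233],[247,243],[279,213.3],[288.3,224]])
def pose(q):
    B=np.c_[X,Y,[0,0,1]]; Rm=B@R.from_rotvec(q[3:]).as_matrix(); return Rm,tcp+B@q[:3]
def res(q):
    Rm,o=pose(q); 
    return np.r_[((proj(pts_w@Rm.T+o,'wrist',cw)-uv_w)/3).ravel(),((proj(pts_s@Rm.T+o,'scene',cs)-uv_s)/1.5).ravel(),q[1]/.003,q[3:]/[.03,.04,.03]]
q0=np.array([.035,0,-.005,0,0,0])
def err(flip=False): return least_squares(res,q0)
if __name__=='__main__':
    # which wrist column is +y: choose lower cost
    best=err(); u=uv_w.copy(); uv_w[[0,1,2,3]]=u[[1,0,3,2]]; b2=err(); b=min(best,b2,key=lambda r:r.cost)
    print(b.cost,b.x.round(4)); print(b.fun.round(1))
    Rm,o=pose(b.x); print('tip',(Rm@[.09,0,.009]+o).round(4),'mid',(Rm@[-.055,0,.009]+o).round(4))
    f=np.array([[.651,-.202,.068],[.475,-.166,.068]]); print(proj(f,'scene',cs))
E
python3 fit.py
```

```text
3.114874785518834 [ 0.0355  0.0004 -0.01   -0.002  -0.0135  0.0046]
[-0.2 -0.9  0.3 -1.  -0.3  0.6 -0.2  0.5 -0.8  0.6 -0.5  0.6 -0.4  0.9
 -0.8  0.7  0.1 -0.1 -0.3  0.2]
tip [ 0.568  -0.1522  0.1184] mid [ 0.5967 -0.0101  0.1165]
[[253.2376009  295.13004648]
 [212.84324317 233.86858641]]
```

arm_command:
  fingers: [1, 1, 1, 1, 1, 1]
  dp:
    - [0, 0, 0.04]
    - [0, 0, 0.05]
    - [0, 0, 0.04]
    - [0, 0, 0.03]
    - [0, 0, 0]
    - [0, 0, 0]
  rot:
    - [0, 0, 0]
    - [0, 0, 0]
    - [0, 0, 0]
    - [0, 0, 0]
    - [0, 0, 0]
    - [0, 0, 0]

```text
clock: 10.83
tcp_pos: [0.5921, -0.0303, 0.0542]
ee_rot: [-0.0, 0.776, 0.631, -0.0]
wrist_force: [-0.5, 0.2, -0.6]
grip_width: 0.0221
grasp_force: 59.8
```

arm_command:
  fingers: [1, 1, 1]
  dp:
    - [0, 0, 0]
    - [0, 0, 0]
    - [0, 0, 0]
  rot:
    - [0, 0, 0]
    - [0, 0, 0]
    - [0, 0, 0]

```text
clock: 11.08
tcp_pos: [0.5932, -0.0304, 0.0557]
ee_rot: [0.001, 0.776, 0.631, 0.001]
wrist_force: [0.7, -0.3, -1.7]
grip_width: 0.0223
grasp_force: 59.8
```

Run:
```python
from g import *
d([.5926,-.0293,.0547],78.3)
im=read_camera('scene'); A=[]
for i in range(3): A.append(manip.observe()['tcp_pos']); read_camera('scene')
print(np.mean(A,0))
# predicted tip corners & cover edge
X=-np.array([np.cos(np.radians(78.3)),np.sin(np.radians(78.3)),0]);Y=np.cross([0,0,1],X)
t=np.mean(A,0)+np.array([.568-.5926,-.1522+.0293,.1184-.1182])
k=cv2.resize(im[205:305,190:320],None,fx=6,fy=6,interpolation=cv2.INTER_CUBIC)[:,:,::-1].copy()
for p in [t+.015*Y,t-.015*Y,t-.07*X+.017*Y]:
  u=proj(p,'scene')[0]; print(u); cv2.circle(k,tuple(((u-[190,205])*6).astype(int)),4,(0,0,255),1)
n=np.array([.5606,-.1957,.062])
for p in [n+.04*Y,n-.04*Y,n+.04*Y-[0,0,.012],n-.04*Y-[0,0,.012]]:
  u=proj(p,'scene')[0]; cv2.circle(k,tuple(((u-[190,205])*6).astype(int)),4,(255,0,0),1)
cv2.imwrite('pics/s4.png',k)
```

```text
t 11.08 dp total [ 0.0024 -0.0021  0.0024] rows 1.0 F [ 0.7 -0.3 -1.7] w 0.0223 g 59.8
rot total [ 0.0006 -0.0001 -0.0005]
[ 0.59292967 -0.03038279  0.05529525]
[249.66364152 264.05140247]
[242.83369069 254.16373012]
[280.16845254 249.40080724]
```

View pics/s4.png

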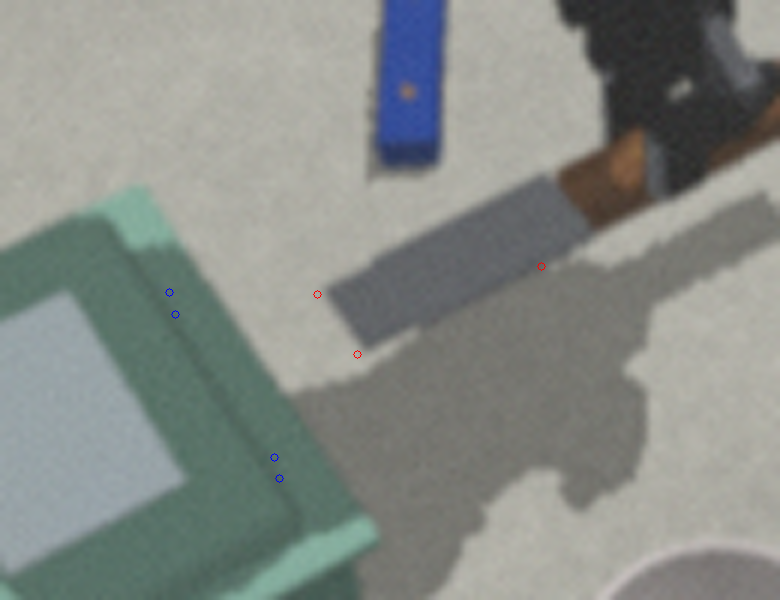

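The scene crop shows the blade (330–370, 290–348) level, in front of the middle of the notch and at the predicted height. The tip sits about 3–5 mm further back than the fit. I'll push in slowly and watch the force.

arm_command:
  fingers: [1, 1, 1, 1, 1, 1, 1, 1]
  dp:
    - [-0.015, 0, 0.002]
    - [-0.02, 0, 0]
    - [-0.02, 0, 0]
    - [-0.02, 0, 0]
    - [-0.02, 0, 0]
    - [-0.015, 0, 0]
    - [-0.015, 0, 0]
    - [0, 0, 0]
  rot:
    - [0, 0, 0]
    - [0, 0, 0]
    - [0, 0, 0]
    - [0, 0, 0]
    - [0, 0, 0]
    - [0, 0, 0]
    - [0, 0, 0]
    - [0, 0, 0]

```text
clock: 11.95
tcp_pos: [0.5819, -0.0806, 0.0537]
ee_rot: [0.0, 0.776, 0.63, -0.0]
wrist_force: [0.4, 0.3, -1.0]
grip_width: 0.022
grasp_force: 59.8
```

arm_command:
  fingers: [1, 1, 1, 1, 1]
  dp:
    - [-0.01, 0, 0]
    - [-0.01, 0, 0]
    - [-0.01, 0, 0]
    - [0, 0, 0]
    - [0, 0, 0]
  rot:
    - [0, 0, 0]
    - [0, 0, 0]
    - [0, 0, 0]
    - [0, 0, 0]
    - [0, 0, 0]

```text
clock: 12.37
tcp_pos: [0.5798, -0.0911, 0.0537]
ee_rot: [-0.0, 0.776, 0.631, 0.0]
wrist_force: [-0.3, 0.6, -0.9]
grip_width: 0.0223
grasp_force: 59.8
```

arm_command:
  fingers: [1, 1, 1, 1, 1, 1]
  dp:
    - [-0.01, 0, 0]
    - [-0.01, 0, 0]
    - [-0.01, 0, 0]
    - [-0.008, 0, 0]
    - [0, 0, 0]
    - [0, 0, 0]
  rot:
    - [0, 0, 0]
    - [0, 0, 0]
    - [0, 0, 0]
    - [0, 0, 0]
    - [0, 0, 0]
    - [0, 0, 0]

```text
clock: 12.87
tcp_pos: [0.5766, -0.1062, 0.0537]
ee_rot: [-0.0, 0.776, 0.631, 0.0]
wrist_force: [-0.3, 1.3, -1.3]
grip_width: 0.022
grasp_force: 59.8
```

```bash
python3 -c "
from g import *
A=[]
for i in range(3): A.append(manip.observe()['tcp_pos']); read_camera('top')
print(np.mean(A,0)); d([.593,-.03,.05],78.3)"
```

```text
[ 0.57664141 -0.10604372  0.05369695]
t 13.02 dp total [0.194  0.0012 0.0092] rows 2.0 F [ 0.5  0.1 -0.1] w 0.0223 g 59.8
rot total [-0.     -0.     -0.0005]
```

arm_command:
  fingers: [1, 1, 1, 1, 1, 1, 1, 1]
  dp:
    - [0, 0, -0.006]
    - [0, 0, -0.006]
    - [0, 0, -0.006]
    - [0, 0, -0.008]
    - [-0.001, 0, -0.009]
    - [-0.001, 0, -0.01]
    - [-0.002, 0, -0.01]
    - [0, 0, 0]
  rot:
    - [0, 0, 0]
    - [0, 0, 0]
    - [0, 0, 0]
    - [0, 0, 0]
    - [0, 0, 0]
    - [0, 0, 0]
    - [0, 0, 0]
    - [0, 0, 0]

```text
clock: 13.68
tcp_pos: [0.5767, -0.1074, 0.0767]
ee_rot: [0.0, 0.776, 0.631, 0.0]
wrist_force: [-0.3, 1.2, -3.1]
grip_width: 0.0222
grasp_force: 59.6
```

```bash
cat > cov.py <<'E'
from h import *
# angle of the cover from the top and scene masks: compare with projected hull of plate at angle th
H=np.array([.5606,-.1957,.062])+.136*np.array([-.203,-.979,0]); X=np.array([-.203,-.979,0]); Y=np.array([.979,-.203,0])
def est(c):
    read_camera(c); r=trace(c,'cover')
    if not r: print(c,'none'); return
    m=r[0]['pixels'].astype(np.uint8); best=[]
    for th in np.radians(np.arange(0,75,1)):
        P=[]
        for w in (-.088,.088):
            for L,h in ((0,0),(.146,0),(.146,.006),(0,.006)): P.append(H+Y*w-X*(L*np.cos(th)-h*np.sin(th))+np.array([0,0,L*np.sin(th)+h*np.cos(th)]))
        k=np.zeros_like(m); cv2.fillConvexPoly(k,cv2.convexHull(proj(np.array(P),c).round().astype(np.int32)),1)
        best.append((k&m).sum()/(k|m).sum())
    print(c,round(r[0]['score'],2),'theta',int(np.argmax(best)),round(max(best),3))
E
python3 -c "
from g import *; from cov import *
d([.593,-.03,.05],78.3); est('scene')"
```

```text
t 13.68 dp total [0.1977 0.0003 0.0669] rows 3.0 F [-0.3  1.2 -3.1] w 0.0222 g 59.6
rot total [ 0.0003 -0.0002 -0.0006]
scene 0.62 theta 8 0.959
```

The cover is following: about 8° open at roughly 2 N. I'll carry on along the arc.

arm_command:
  fingers: [1, 1, 1, 1, 1, 1, 1, 1]
  dp:
    - [-0.002, 0, -0.01]
    - [-0.003, 0, -0.012]
    - [-0.003, 0, -0.012]
    - [-0.004, 0, -0.012]
    - [-0.005, 0, -0.012]
    - [-0.005, 0, -0.012]
    - [-0.006, 0, -0.012]
    - [0, 0, 0]
  rot:
    - [0, 0, 0]
    - [0, 0, 0]
    - [0, 0, 0]
    - [0, 0, 0]
    - [0, 0, 0]
    - [0, 0, 0]
    - [0, 0, 0]
    - [0, 0, 0]

```text
clock: 14.45
tcp_pos: [0.5744, -0.1192, 0.1098]
ee_rot: [0.001, 0.776, 0.63, 0.0]
wrist_force: [-1.0, 0.9, -2.5]
grip_width: 0.0219
grasp_force: 59.7
```

```bash
python3 -c "
from g import *; from cov import *
d([.593,-.03,.05],78.3); est('scene')"
```

```text
t 14.45 dp total [ 0.228  -0.0004  0.1495] rows 3.0 F [-1.   0.9 -2.5] w 0.0219 g 59.7
rot total [ 0.0005  0.0002 -0.0008]
scene 0.67 theta 28 0.944
```

arm_command:
  fingers: [1, 1, 1, 1, 1, 1, 1, 1]
  dp:
    - [-0.006, 0, -0.012]
    - [-0.007, 0, -0.012]
    - [-0.008, 0, -0.012]
    - [-0.009, 0, -0.011]
    - [-0.01, 0, -0.011]
    - [-0.01, 0, -0.01]
    - [-0.011, 0, -0.01]
    - [0, 0, 0]
  rot:
    - [0, 0, 0]
    - [0, 0, 0]
    - [0, 0, 0]
    - [0, 0, 0]
    - [0, 0, 0]
    - [0, 0, 0]
    - [0, 0, 0]
    - [0, 0, 0]

```text
clock: 15.22
tcp_pos: [0.5693, -0.1434, 0.1408]
ee_rot: [0.001, 0.776, 0.63, 0.0]
wrist_force: [-0.5, 0.3, -3.6]
grip_width: 0.0219
grasp_force: 59.7
```

```bash
python3 -c "
from g import *; from cov import *
d([.593,-.03,.05],78.3); est('scene')"
```

```text
t 15.22 dp total [ 0.2896 -0.0005  0.2269] rows 4.0 F [-0.5  0.3 -3.6] w 0.0219 g 59.7
rot total [ 0.0005  0.0001 -0.0008]
scene 0.8 theta 51 0.922
```

arm_command:
  fingers: [1, 1, 1, 1, 1, 1]
  dp:
    - [-0.009, 0, -0.007]
    - [-0.01, 0, -0.007]
    - [-0.01, 0, -0.006]
    - [0, 0, 0]
    - [0, 0, 0.01]
    - [0.005, 0, 0.02]
  rot:
    - [0, 0, 0]
    - [0, 0, 0]
    - [0, 0, 0]
    - [0, 0, 0]
    - [0, 0, 0]
    - [0, 0, 0]

```text
clock: 15.82
tcp_pos: [0.5676, -0.1525, 0.1363]
ee_rot: [0.001, 0.776, 0.63, 0.0]
wrist_force: [0.3, 0.4, -1.0]
grip_width: 0.0222
grasp_force: 59.8
```

arm_command:
  fingers: [1, 1, 1, 1, 1, 1, 1, 1]
  dp:
    - [0.03, 0, 0]
    - [0.05, 0, 0]
    - [0.06, 0, 0]
    - [0.07, 0, 0]
    - [0.07, 0, 0]
    - [0.07, 0, 0]
    - [0.05, 0, 0]
    - [0, 0, 0]
  rot:
    - [0, 0, 0]
    - [0, 0, 0]
    - [0, 0, 0]
    - [0, 0, 0]
    - [0, 0, 0]
    - [0, 0, 0]
    - [0, 0, 0]
    - [0, 0, 0]

```text
clock: 16.48
tcp_pos: [0.6001, 0.0093, 0.135]
ee_rot: [-0.001, 0.775, 0.632, 0.0]
wrist_force: [0.3, 0.1, -1.6]
grip_width: 0.0219
grasp_force: 59.8
```

```bash
python3 -c "
from g import *; from cov import *
print(manip.observe()['tcp_pos']); d([.62,.06,.008],78.3); est('scene'); est('top')"
```

```text
[0.60006302 0.0093288  0.13503991]
t 16.48 dp total [0.1337 0.0238 0.3177] rows 4.0 F [ 0.3  0.1 -1.6] w 0.0219 g 59.8
rot total [-0.0002 -0.0004  0.0009]
scene 0.96 theta 59 0.923
top 0.59 theta 60 0.756
```

The cover stands at about 59° and the spatula is clear of it, so I'll lay it down.

arm_command:
  fingers: [1, 1, 1, 1, 1, 1, 1, 1]
  dp:
    - [0.06, 0, 0.02]
    - [0.05, 0, 0.06]
    - [0, 0, 0.07]
    - [0, 0, 0.06]
    - [0, 0, 0.05]
    - [0, 0, 0.03]
    - [0, 0, 0.01]
    - [0, 0, 0]
  rot:
    - [0, 0, 0]
    - [0, 0, 0]
    - [0, 0, 0]
    - [0, 0, 0]
    - [0, 0, 0]
    - [0, 0, 0]
    - [0, 0, 0]
    - [0, 0, 0]

```text
clock: 17.35
tcp_pos: [0.6082, 0.0472, 0.0149]
ee_rot: [-0.0, 0.776, 0.63, -0.001]
wrist_force: [-1.2, 0.2, -1.9]
grip_width: 0.0221
grasp_force: 59.8
```

arm_command:
  fingers: [1, 1]
  dp:
    - [0, 0, 0.005]
    - [0, 0, 0]
  rot:
    - [0, 0, 0]
    - [0, 0, 0]

```text
clock: 17.52
tcp_pos: [0.6098, 0.0477, 0.015]
ee_rot: [0.001, 0.776, 0.631, 0.001]
wrist_force: [-0.5, 0.0, -1.5]
grip_width: 0.0221
grasp_force: 59.8
```

arm_command:
  fingers: [1, 1, 1, 1, 1]
  dp:
    - [0, 0, 0.005]
    - [0, 0, 0.005]
    - [0, 0, 0.005]
    - [0, 0, 0.003]
    - [0, 0, 0]
  rot:
    - [0, 0, 0]
    - [0, 0, 0]
    - [0, 0, 0]
    - [0, 0, 0]
    - [0, 0, 0]

```text
clock: 17.93
tcp_pos: [0.6093, 0.048, 0.0083]
ee_rot: [0.001, 0.776, 0.631, 0.001]
wrist_force: [-3.8, -0.9, 9.6]
grip_width: 0.0223
grasp_force: 61.1
```

Contact with the counter, so I'll let go and lift.

arm_command:
  fingers: [0.4, 0.4, 0.4, 0.4, 0.4, 0.4]
  dp:
    - [0, 0, 0]
    - [0, 0, 0]
    - [0, 0, 0]
    - [0, 0, 0]
    - [0, 0, 0]
    - [0, 0, 0]
  rot:
    - [0, 0, 0]
    - [0, 0, 0]
    - [0, 0, 0]
    - [0, 0, 0]
    - [0, 0, 0]
    - [0, 0, 0]

```text
clock: 18.43
tcp_pos: [0.6088, 0.048, 0.0063]
ee_rot: [-0.0, 0.776, 0.631, -0.0]
wrist_force: [0.5, -0.2, 0.6]
grip_width: 0.0514
grasp_force: 0.0
```

arm_command:
  fingers: [0.4, 0.4, 0.4, 0.4, 0.4, 0.4, 0.4, 0.4]
  dp:
    - [0, 0, -0.03]
    - [0, 0, -0.07]
    - [0, 0, -0.08]
    - [0, 0, -0.08]
    - [0, 0, -0.08]
    - [0, 0, -0.05]
    - [0, 0, 0]
    - [0, 0, 0]
  rot:
    - [0, 0, 0]
    - [0, 0, 0]
    - [0, 0, 0]
    - [0, 0, 0]
    - [0, 0, 0]
    - [0, 0, 0]
    - [0, 0, 0]
    - [0, 0, 0]

```text
clock: 19.1
tcp_pos: [0.6097, 0.048, 0.1648]
ee_rot: [0.001, 0.776, 0.631, 0.002]
wrist_force: [0.6, -0.2, -0.4]
grip_width: 0.0517
grasp_force: 0.0
```

```bash
python3 -c "
from g import *; from cov import *
d([.62,.06,.008],78.3); est('scene'); save('scene','end.png',k=1.25)"
```

```text
t 19.1 dp total [0.0341 0.0176 0.3921] rows 4.0 F [ 0.6 -0.2 -0.4] w 0.0517 g 0.0
rot total [ 0.0012 -0.0003 -0.0005]
scene 0.59 theta 59 0.908
```

View pics/end.png

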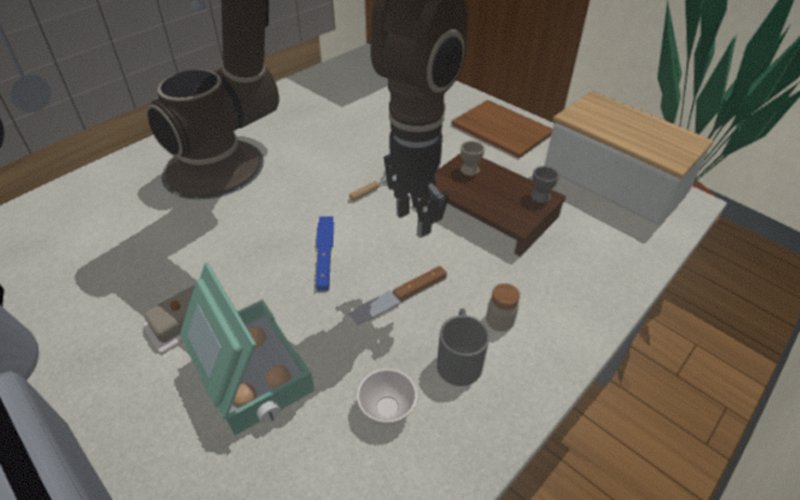

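The cover stands open at (215,340), the spatula lies flat at (400,295), and everything else is where it was.

```bash
python3 -c "
from workcell import manip
print(manip.hand_in())"
```

```text
the job is handed in; nothing more can be done
None
```

I handed the job in at about 19 s of the 58 s allowed: the cover stands open at about 59°, the spatula lies flat on the counter clear of it, and nothing else looks moved (the hand-in returned no verdict).

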